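# Fill the seasoning caddy for the table

### The job

Gather the seasonings into the wooden caddy, one to a compartment: the lemon lies in the longest compartment at one end, the glass shaker with the grey perforated cap stands in the short compartment next to it, then the shorter wooden mill, and the taller wooden mill in the compartment at the other end. The mills and the shaker must stand upright on the caddy floor; set them down gently, do not drop them. The green-capped spice jars, the garlic and the jam jar do not belong and must stay where they stand.

Things in the scene. Friction and masses are not known exactly. Their poses are not given: they have to be found in the camera images.
- caddy: Fixed dark wooden tray with a cork floor, 332 (its y) x 88 mm (x), at any yaw; rim and cross walls 16 high, 4 thick; floor 5 thick. Origin: centre of underside, at worktop level. Four compartments in a row along y, 80 mm clear across x, centres x = 0 and y = +0.124 (76 mm clear along y: taller mill), +0.044 (76: shorter mill), -0.028 (60, shortest: shaker), -0.112 (100, longest: lemon).
- tall_mill: The taller of two turned wooden mills: 150 mm high, 58 mm diameter at the foot; the head, rigid here, is 50 mm in diameter from 109 to 139 mm with a 12 mm metal knob on top. Round; stands upright. Origin: centre of its underside, z up.
- short_mill: The shorter wooden mill, of the same shape: 130 mm high, 58 mm diameter at the foot; the head, rigid here, is 50 mm in diameter from 94 to 119 mm, with a 12 mm knob on top. Round; stands upright. Origin: centre of its underside, z up.
- shaker: Clear glass shaker with a grey perforated cap: 90 mm high, body 44 mm diameter up to about 70 mm, cap 34 mm diameter above. Round; stands upright. Origin: centre of its underside, z up.
- lemon_center (a point): Yellow lemon lying on its side: 78 mm long (its x axis), 55 mm wide (y), 56 mm high. This point is its middle, 28 mm above what it lies on. Fits its compartment lying along the caddy's length.
- spice_jar_a: Look-alike that stays: glass spice jar with a green cap and a pale brown label, 46 mm diameter, 106 mm high. Origin: centre of its underside.
- spice_jar_b: Look-alike that stays: glass spice jar with a green cap and a green label, 46 mm diameter, 106 mm high. Origin: centre of its underside.
- garlic: Stays: whitish garlic bulb, about 60 mm across and 58 mm high. Origin: centre of its underside.
- jam_jar: Stays: squat glass jam jar with a white lid, 68 mm diameter, 84 mm high. Origin: centre of its underside.
Mind the look-alikes: they are no part of the job. Leave any blue look-alike of the part that bears lemon_center alone.

How it is judged:
By the outcome, as a careful person would: the job done as asked, in the order asked, and still so for the second after the job is handed in, with the robot touching nothing.
It also fails if it takes over 109 s, if anything falls off the work surface, if the arm or the gripper's body presses on something with over 40 N, if the wrist force passes 120 N, or if a joint passes its speed limit or range.

### The arm

A 7-joint arm with a two-finger parallel gripper is mounted at the origin on a cart in front of the work surface, level with it; the furniture and walls round the work are solid. World frame = base frame: x ahead of the robot, y to its left, z up, the work surface at z = 0. Lengths are in m, angles in rad, forces in N, time in s.
With the tool pointing down it reaches from about 0.4 to 0.85 m from the base axis. Payload 4.4 kg.
Tool frame: the origin (TCP) lies midway between the tips of the shut fingers; the grasp point (between the pads) lies env.pinch_z behind it (env.pinch_z is the distance from the TCP to the grasp point, in m); z points along the fingers, y is the line along which they close (so a half turn about z gives the same grasp; the last joint's range is limited). The gripper opens to 94 mm and grips with 3 to 60 N. Pads are 16 mm wide; open, the fingers measure 119 mm over their backs; the gripper's body (75 mm by 177 mm) begins 78 mm behind the grasp point.
Start: joints at [-1.372, 0.628, 0.038, 1.517, -0.027, 0.996, -0.02], TCP at [0.17, 0.627, 0.169] pointing down, gripper open.
Joint ranges: [-3.06, 3.06], [-0.37, 2.12], [-1.25, 1.32], [0.18, 2.47], [-1.1, 4.24], [0.23, 1.98], [-2.94, 2.94]. Speed limits (rad/s): [2.57, 2.57, 3.14, 3.14, 3.14, 3.14, 3.14].

### API

Orientations are given as a unit quaternion [w, x, y, z].
In Python, from rig import env, capture, camera_info, finder gives the robot as it stands. The module is installed in compiled form; this text tells all that it offers.
- The arm moves only by the tool apply_moves, never from a script. Its argument "moves" is a list of rows, each a list of 7 numbers: the shift along the world's x, y, z in m, then the turn, a rotation vector about the world's x, y, z in degrees, then the finger opening in m, from 0 to 0.094. A call has 1 to 12 rows; each row is the pose to reach, as a shift and turn from the pose commanded when the call began; what a row does not reach only later rows make up. A row lasts 1/10 s, in which the tool goes at most 50 mm and 8.59 degrees, less where a joint would pass 70% of its speed; a pose out of reach is approached as far as the arm can. A call with a gripper value outside its range is refused whole. The fingers move at their own pace and stop on an object; "force" is the grip in N (left out, the last holds). Time passes only in rows, so rows that repeat a pose let the fingers close. It gives the time, the measured TCP pose, the force, the opening and the grip force at its end, in the units of the state.
- env.get_obs(): the state, without advancing time (a new reading comes with each control period).
- capture(name): name is "scene" or "side" or "wrist"; returns the picture (420x560x3 uint8, blue, green, red); there is no depth.
- camera_info(name): a dict with "fov_y" (degrees; the focal length in pixels is half the picture's height over the tangent of half this angle, whatever the lens; pixels are square), "cx", "cy" (the principal point, pixels), "cam_to_world" (4x4, takes a point from camera to world coordinates); the wrist camera has in their place "hand_eye" (4x4, takes a point from camera to tool coordinates, whose origin is the TCP and whose axes are the flange's). Camera axes: x right, y down, z forward; pixel columns grow to the right and rows downward; lengths in m; the calibration is good to about 2 mm. A picture is of the moment at which its call begins: read the wrist's pose just before it. camera_info takes no time and is no camera call.
- env.hand_in(): hands the job in; it is judged then, once.
Trained networks look in the newest picture that a camera, given by its name, has taken for a name from the list of things; names that differ only in an ending like _2 or _b are one class to them, and where a whole thing is asked for, a point or a joint stands for the part that bears it (a point fixed in the world has none). Each returns a list of dicts, best first, with "confidence" (0 to 1); they miss things now and then, are a little off and sometimes report something else, mostly with a low value. They report only what shows in the picture. A call takes as long as a camera call. They do not tell look-alikes from the thing itself.
- finder.spot_in(camera, name): "location" ([row, column] in pixels, amid what is visible of it).
The state is a dict: "clock": time; "joint_pos": joint angles; "dq": joint speeds; "effort": joint torques, N m; "eef_pos": TCP position; "eef_rot": TCP orientation; "force": force on the tool from outside, world axes, zero at the start; "ft_torque": the same for the moment, N m; "gripper_width": opening from 0.0 (shut) to 1.0 (fully open); "gripper_force": force on a finger pad.
Only numpy, scipy, OpenCV 4.12 (cv2) and the standard library are available. Lean on these libraries where they do the work, as an engineer would, in place of code of your own. Each camera call takes 0.05 s, during which the arm holds its last target. There are 200 camera calls.

## Working session

There is one attempt and no reset: what is moved stays moved. The work goes in short steps, Python scripts to look and compute and a tool call to move; the robot and the scene stay as the last step left them, time stands still between calls to the robot, and variables do not carry over. Pictures are saved under pics/ and viewed, at most 14 in all, crops included, and the job is handed in when it is done.

Besides the shell and the picture viewer there is one more tool, called after "Request:" as name([rows], argument=value, ...), one row to a line, values as JSON. apply_moves: Moves the arm, as the interface text tells. Its arguments: {"type":"object","properties":{"moves":{"type":"array","items":{"type":"array","items":{"type":"number"}}},"force":{"type":"number"}},"required":["moves"]}

```bash
mkdir -p pics
cat > h.py <<'E'
import numpy as np, cv2
from rig import env, capture, camera_info, finder
from scipy.spatial.transform import Rotation as R
def cam(name):
    i=camera_info(name)
    if 'cam_to_world' in i: T=np.array(i['cam_to_world'])
    else:
        o=env.get_obs(); q=np.array(o['eef_rot']); W=np.eye(4)
        W[:3,:3]=R.from_quat(q[[1,2,3,0]]).as_matrix(); W[:3,3]=o['eef_pos']; T=W@np.array(i['hand_eye'])
    f=210/np.tan(np.radians(i['fov_y'])/2)
    return T,f,i.get('cx',279.5),i.get('cy',209.5)
def ray(c,rc):
    T,f,cx,cy=c; d=T[:3,:3]@np.array([(rc[1]-cx)/f,(rc[0]-cy)/f,1]); return T[:3,3],d/np.linalg.norm(d)
def onz(c,rc,z):
    o,d=ray(c,rc); return o+d*(z-o[2])/d[2]
def proj(c,p):
    T,f,cx,cy=c; q=T[:3,:3].T@(np.array(p)-T[:3,3]); return np.array([cy+f*q[1]/q[2],cx+f*q[0]/q[2]])
def tri(c1,a,c2,b):
    o1,d1=ray(c1,a);o2,d2=ray(c2,b)
    s=np.linalg.lstsq(np.c_[d1,-d2],o2-o1,rcond=None)[0]
    p,q=o1+s[0]*d1,o2+s[1]*d2; return (p+q)/2,np.linalg.norm(p-q)
E
python3 - <<'E'
from h import *
print(env.pinch_z, env.get_obs())
for n in ['scene','side','wrist']:
    im=capture(n); cv2.imwrite(f'pics/{n}0.png',im); i=camera_info(n); print(n,i)
names=['caddy','tall_mill','short_mill','shaker','lemon_center','spice_jar_a','garlic','jam_jar']
for n in ['scene','side']:
    c=cam(n)
    for m in names:
        for d in finder.spot_in(n,m)[:4]: print(n,m,np.round(d['location']),round(d['confidence'],2),np.round(onz(c,d['location'],.04),3))
E
```

```text
0.0188 {'clock': 0.0, 'joint_pos': array([-1.3717848 ,  0.62933056,  0.03841415,  1.51836141, -0.0269922 ,
        0.99629517, -0.02003009]), 'dq': array([ 1.10541499e-04, -1.56809536e-03, -5.73222002e-04,  1.25638341e-04,
        7.47878524e-04,  3.51256993e-05,  7.92025530e-05]), 'effort': array([ 6.44436500e-05, -5.49725962e+01,  1.14358105e+00, -1.86640871e+01,
       -5.21951099e-02,  2.36276718e-02,  1.67631542e-04]), 'eef_pos': array([0.16988939, 0.62664338, 0.16846588]), 'eef_rot': array([-1.16932968e-04,  1.32020758e-01,  9.91246507e-01, -9.31364737e-04]), 'force': array([0.5715513 , 0.70658499, 0.49256069]), 'ft_torque': array([-0.03871964, -0.07429742, -0.00405797]), 'gripper_force': 0.0, 'gripper_width': 1.0018726236583924}
scene {'fov_y': 54.78971766504328, 'cx': 273.08559454139794, 'cy': 206.17257519242784, 'cam_to_world': array([[ 0.7120511 , -0.42373201,  0.55985214, -0.03808536],
       [-0.70185926, -0.40751174,  0.58423263, -0.52398257],
       [-0.01941175, -0.80894089, -0.58756941,  0.65714181],
       [ 0.        ,  0.        ,  0.        ,  1.        ]])}
side 
[... 1303 characters left out ...]
[0.567 0.461 0.04 ]
scene garlic [295. 385.] 0.75 [ 0.493 -0.283  0.04 ]
scene jam_jar [246. 416.] 0.78 [ 0.666 -0.254  0.04 ]
side caddy [192. 269.] 0.76 [0.574 0.045 0.04 ]
side tall_mill [245. 219.] 0.81 [0.655 0.233 0.04 ]
side shaker [278. 254.] 0.75 [0.544 0.293 0.04 ]
side lemon_center [264. 318.] 0.86 [0.398 0.216 0.04 ]
side lemon_center [233. 351.] 0.8 [0.332 0.109 0.04 ]
side lemon_center [299. 364.] 0.61 [0.271 0.273 0.04 ]
side spice_jar_a [331. 234.] 0.86 [0.55  0.427 0.04 ]
side spice_jar_a [208. 184.] 0.56 [0.782 0.157 0.04 ]
side garlic [117. 316.] 0.53 [ 0.507 -0.249  0.04 ]
side garlic [247. 214.] 0.29 [0.664 0.241 0.04 ]
side jam_jar [102. 271.] 0.6 [ 0.657 -0.272  0.04 ]
```

View pics/scene0.png

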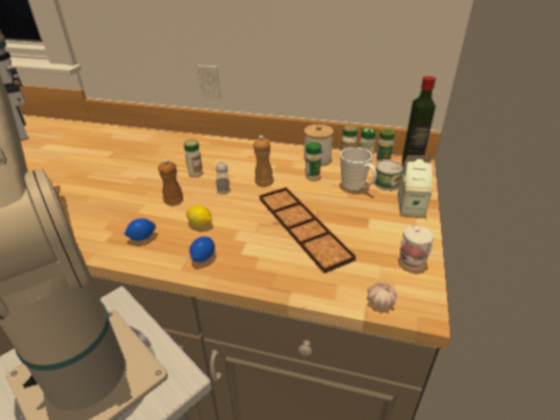

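View pics/side0.png

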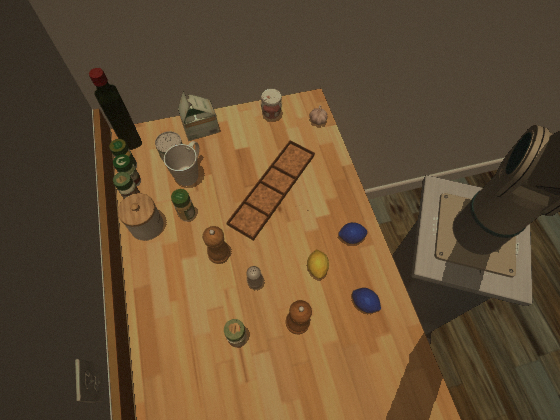

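Scene: tall mill ~(165,265), other mill ~(185,168), grey-capped shaker (179,224), yellow lemon (217,198) with blue look-alikes at (232,138) and (250,204), which stay. The green-capped jars are at (158,193) and (160,314). The caddy runs from (192,270) to (265,340). Next I'll enlarge crops to confirm identities and pick points.

Run:
```python
import cv2,numpy as np
a=cv2.imread('pics/scene0.png')[125:275,140:360]; b=cv2.imread('pics/side0.png')[135:345,185:340]
cv2.imwrite('pics/c1.png',cv2.resize(a,None,fx=3.6,fy=3.6,interpolation=cv2.INTER_CUBIC))
b=cv2.resize(b,None,fx=2.85,fy=2.85,interpolation=cv2.INTER_CUBIC); cv2.imwrite('pics/c2.png',np.clip(b*1.6,0,255).astype(np.uint8))
```

```text
(no output)
```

View pics/c1.png

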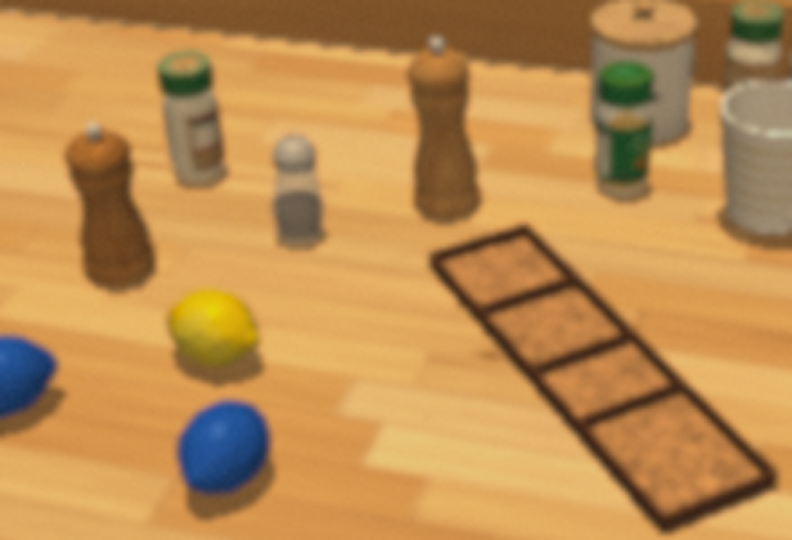

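View pics/c2.png

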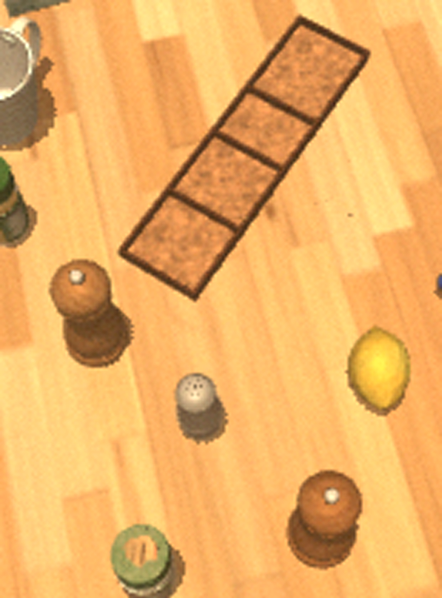

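Crop check: the mill by the caddy, knob at scene (137,261), is the longer one. The other mill's knob is at (161,166). The shaker has a grey perforated cap and no green, and the lemon is yellow. The longest compartment is at the low-y end. Next I triangulate these points.

Run:
```python
from h import *
from scipy.optimize import least_squares
cs,cd=cam('scene'),cam('side')
S=lambda x,y:np.array([125+y/3.6-.4,140+x/3.6-.4]); D=lambda x,y:np.array([135+y/2.85-.4,185+x/2.85-.4])
for n,a,b in [('tall knob',S(436,42),D(76,276)),('short knob',S(94,131),D(331,495)),('shaker cap',S(294,152),D(196,390)),('lemon',S(213,328),D(379,369))]:
    print(n,*[np.round(v,4) for v in tri(cs,a,cd,b)])
cn=[(S(431,257),D(121,252)),(S(526,228),D(195,299)),(S(773,472),D(369,52)),(S(667,522),D(303,16))]
print('corners',*[np.round(tri(cs,a,cd,b)[0],3) for a,b in cn])
loc=np.array([[.044,.166],[-.044,.166],[-.044,-.166],[.044,-.166]])
best=None
def res(p,o,z=.016,out=False):
    x,y,t=p;r=[]
    for (a,b),i in zip(cn,o):
        l=loc[i];P=[x+l[0]*np.cos(t)-l[1]*np.sin(t),y+l[0]*np.sin(t)+l[1]*np.cos(t),z]
        r+=[proj(cs,P)-a,proj(cd,P)-b]
    return np.concatenate(r)
for o in ([0,1,2,3],[1,0,3,2]):
  s=least_squares(res,[.56,.0,-.6],args=(o,)); print(o,s.x,np.degrees(s.x[2]),s.cost); 
  if best is None or s.cost<best.cost:best=s
x,y,t=best.x
print(np.round(best.fun,1))
for n,l in [('tall',.124),('short',.044),('shaker',-.028),('lemon',-.112)]: print(n,x-l*np.sin(t),y+l*np.cos(t))
# lemon orientation from side image mask
im=cv2.imread('pics/side0.png'); hsv=cv2.cvtColor(im,cv2.COLOR_BGR2HSV); m=cv2.inRange(hsv,(22,190,60),(32,255,255)); m[:, :300]=0;m[:,340:]=0;m[:240]=0;m[290:]=0
pts=cv2.findNonZero(m)[:,0,::-1].astype(float); W=np.array([onz(cd,p,.028) for p in pts])[:,:2]
c=W.mean(0);w,v=np.linalg.eigh(np.cov((W-c).T)); print('lemon',len(pts),c,np.degrees(np.arctan2(v[1,1],v[0,1])),4*np.sqrt(w)); 
o=env.get_obs();q=o['eef_rot'];print(R.from_quat(q[[1,2,3,0]]).as_matrix().round(3))
```

```text
tall knob [0.6562 0.2443 0.1486] 0.0005
short knob [0.4134 0.3568 0.1257] 0.0005
shaker cap [0.5434 0.2895 0.0796] 0.0001
lemon [0.3989 0.2104 0.0276] 0.0013
corners [0.626 0.177 0.015] [0.614 0.158 0.015] [ 0.513 -0.155  0.028] [ 0.532 -0.14   0.009]
[0, 1, 2, 3] [ 0.57511004  0.01119146 -0.27023365] -15.483247826756898 1925.0734103692241
[1, 0, 3, 2] [ 0.57364749  0.00902117 -0.3025059 ] -17.332311136425407 1708.2522494485424
[ -0.8  -0.9  14.9  25.7  -1.1   0.2 -17.7 -27.1   0.9   1.5 -13.2 -23.9
   0.1  -1.6  12.2  24.1]
tall 0.6105887294475216 0.12739069762505553
short 0.5867556694092876 0.05102326183456998
shaker 0.5653059153748768 -0.017707430376866992
lemon 0.5402812023347311 -0.09789323795687681
lemon 2 [0.39504333 0.22090215] -164.61520806562407 [4.11590317e-11 1.44061845e-02]
[[-0.965  0.262 -0.   ]
 [ 0.262  0.965 -0.   ]
 [ 0.    -0.    -1.   ]]
```

Run:
```python
from h import *
from scipy.optimize import least_squares
cs,cd=cam('scene'),cam('side')
S=lambda x,y:np.array([125+y/3.6-.4,140+x/3.6-.4]); D=lambda x,y:np.array([135+y/2.85-.4,185+x/2.85-.4])
cn=[(S(431,257),D(195,299)),(S(526,228),D(121,252)),(S(773,472),D(303,16)),(S(667,522),D(369,52))]
print('corners',*[np.round(tri(cs,a,cd,b)[0],3) for a,b in cn])
loc=np.array([[.044,.166],[-.044,.166],[-.044,-.166],[.044,-.166]])
def res(p,o,z=.016):
    x,y,t=p;r=[]
    for (a,b),i in zip(cn,o):
        l=loc[i];P=[x+l[0]*np.cos(t)-l[1]*np.sin(t),y+l[0]*np.sin(t)+l[1]*np.cos(t),z]
        r+=[proj(cs,P)-a,proj(cd,P)-b]
    return np.concatenate(r)
s=least_squares(res,[.56,.0,-.3],args=([1,0,3,2],))
x,y,t=s.x
print(s.x,np.degrees(t),s.cost,np.round(s.fun,1))
for n,l in [('tall',.124),('short',.044),('shaker',-.028),('lemon',-.112)]: print(n,np.round([x-l*np.sin(t),y+l*np.cos(t)],4))
# lemon orientation
for cc,f,box in ((cd,'side',(245,290,300,335)),(cs,'scene',(200,230,180,215))):
    im=cv2.imread(f'pics/{f}0.png'); a,b,c0,d=box; p=im[a:b,c0:d].astype(float)
    m=(p[...,1]>2.6*p[...,0])&(p[...,1]>.7*p[...,2])
    pts=np.argwhere(m)+[a,c0]; W=np.array([onz(cc,q,.03) for q in pts])[:,:2]
    c=W.mean(0);w,v=np.linalg.eigh(np.cov((W-c).T)); print('lemon',len(pts),c,np.degrees(np.arctan2(v[1,1],v[0,1])),4*np.sqrt(w))
```

```text
corners [0.582 0.181 0.011] [0.663 0.155 0.012] [ 0.563 -0.16   0.018] [ 0.486 -0.137  0.013]
[ 0.57315528  0.00986302 -0.29529326] -16.919057612383565 6.677473459439108 [-0.7 -1.6 -1.1  0.2 -1.1 -0.5 -0.6 -0.7  0.6  1.4 -0.5 -1.1 -0.1 -1.5
 -0.4  0.8]
tall [0.6092 0.1285]
short [0.586 0.052]
shaker [ 0.565  -0.0169]
lemon [ 0.5406 -0.0973]
lemon 399 [0.39858784 0.21049875] 108.88595797365218 [0.04884357 0.07279263]
lemon 403 [0.39923568 0.20948633] 67.60443622480227 [0.05934639 0.09538895]
```

Request:
apply_moves([
  [0.02,-0.04,0.04,0,0,-6,0.094],
  [0.229,-0.4165,0.05,0,0,-58,0.094],
  [0.229,-0.4165,0.05,0,0,-58,0.094],
  [0.229,-0.4165,0.05,0,0,-58,0.094],
  [0.229,-0.4165,0.05,0,0,-58,0.094],
  [0.229,-0.4165,0.05,0,0,-58,0.094],
  [0.229,-0.4165,0.05,0,0,-58,0.094],
  [0.229,-0.4165,0.05,0,0,-58,0.094],
  [0.229,-0.4165,0.05,0,0,-58,0.094],
  [0.229,-0.4165,0.05,0,0,-58,0.094],
  [0.229,-0.4165,0.05,0,0,-58,0.094],
  [0.229,-0.4165,0.05,0,0,-58,0.094],
], force=20)

```text
clock: 2.15
eef_pos: [0.3994, 0.2106, 0.2196]
eef_rot: [-0.0, 0.597, 0.802, 0.0]
force: [0.9, -0.4, -0.1]
gripper_width: 1.003
gripper_force: 0.0
```

Run:
```python
from h import *
c=cam('wrist'); im=capture('wrist'); cv2.imwrite('pics/w1.png',im); print(env.get_obs()['joint_pos'].round(2))
# lemon outline in wrist view
p=im.astype(float); m=((p[...,1]>2.2*p[...,0])&(p[...,1]>.7*p[...,2])).astype(np.uint8)
n,l,st,ce=cv2.connectedComponentsWithStats(m); i=1+np.argmax(st[1:,4]); pts=np.argwhere(l==i); print(st[i],ce[i])
W=np.array([onz(c,q,.03) for q in pts])[:,:2]; k=W.mean(0);w,v=np.linalg.eigh(np.cov((W-k).T)); print(k,np.degrees(np.arctan2(v[1,1],v[0,1])),4*np.sqrt(w))
```

```text
[-0.86  0.3   0.4   1.98 -0.15  0.89 -0.08]
[ 253  148   44   63 1880] [275.10319149 178.44095745]
[0.39711241 0.21134094] 111.1568833442112 [0.04893264 0.07295018]
```

View pics/w1.png

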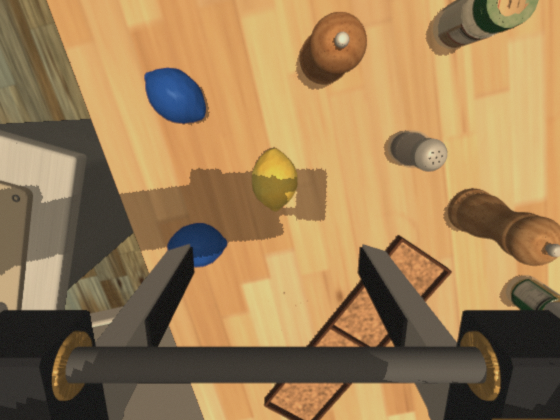

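The wrist view shows the yellow lemon at (178,275), between the fingers and aligned with them. The blue ones at (95,175) and (245,197) are clear. Now I descend and grip.

Request:
apply_moves([
  [-0.001,0,-0.04,0,0,3,0.094],
  [-0.001,0,-0.08,0,0,3,0.094],
  [-0.001,0,-0.12,0,0,3,0.094],
  [-0.001,0,-0.15,0,0,3,0.094],
  [-0.001,0,-0.18,0,0,3,0.094],
  [-0.001,0,-0.195,0,0,3,0.094],
  [-0.001,0,-0.2045,0,0,3,0.094],
  [-0.001,0,-0.2045,0,0,3,0.094],
  [-0.001,0,-0.2045,0,0,3,0.04],
  [-0.001,0,-0.2045,0,0,3,0.04],
  [-0.001,0,-0.2045,0,0,3,0.04],
  [-0.001,0,-0.2045,0,0,3,0.04],
], force=15)

```text
clock: 3.4
eef_pos: [0.3985, 0.2112, 0.0155]
eef_rot: [0.0, 0.575, 0.818, 0.001]
force: [-0.8, -0.1, -0.5]
gripper_width: 0.7
gripper_force: 0.0
```

Request:
apply_moves([
  [0,0,0,0,0,0,0.04],
  [0,0,0,0,0,0,0.04],
  [0,0,0,0,0,0,0.04],
  [0,0,0.02,0,0,0,0.04],
  [0,0,0.05,0,0,0,0.04],
  [0,0,0.08,0,0,0,0.04],
  [0,0,0.11,0,0,0,0.04],
  [0,0,0.11,0,0,0,0.04],
])

```text
clock: 4.2
eef_pos: [0.4005, 0.212, 0.1279]
eef_rot: [0.001, 0.575, 0.818, 0.003]
force: [0.5, -0.3, 0.2]
gripper_width: 0.424
gripper_force: 0.0
```

The fingers closed all the way to 40 mm, so the lemon wasn't held. I'll look.

Run:
```python
from h import *
for n in ['wrist','side']:
    im=capture(n); cv2.imwrite(f'pics/{n}2.png',im); c=cam(n)
    p=im.astype(float); m=((p[...,1]>2.2*p[...,0])&(p[...,1]>.7*p[...,2])&(p[...,2]>60)).astype(np.uint8)
    k,l,st,ce=cv2.connectedComponentsWithStats(m)
    i=1+np.argmax(st[1:,4]); print(n,st[i],ce[i],onz(c,ce[i][::-1],.028))
```

```text
wrist [ 245  161   55   78 2990] [272.87525084 198.51973244] [0.39560014 0.2111166  0.028     ]
side [307 250  22  29 454] [317.81718062 263.71365639] [0.39798667 0.20980444 0.028     ]
```

View pics/wrist2.png

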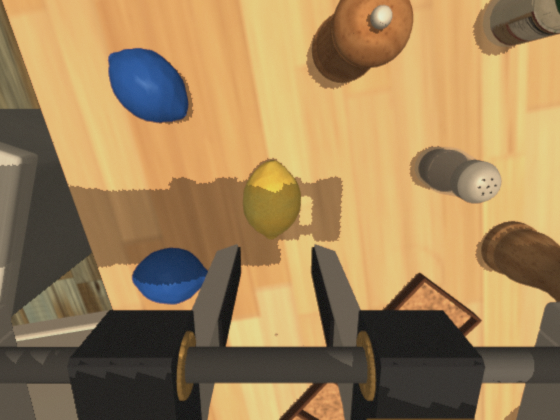

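The lemon hasn't moved (wrist (198,273)), so the grip was too high or the lift came before the fingers closed. I'll regrip at mid-height, wait for the fingers and use more force.

Request:
apply_moves([
  [-0.002,0,0,0,0,0,0.094],
  [-0.002,0,0,0,0,0,0.094],
  [-0.002,0,0,0,0,0,0.094],
  [-0.002,0,0,0,0,0,0.094],
  [-0.002,0,0,0,0,0,0.094],
  [-0.002,0,0,0,0,0,0.094],
  [-0.002,0,0,0,0,0,0.094],
  [-0.002,0,-0.03,0,0,0,0.094],
  [-0.002,0,-0.06,0,0,0,0.094],
  [-0.002,0,-0.09,0,0,0,0.094],
  [-0.002,0,-0.115,0,0,0,0.094],
  [-0.002,0,-0.115,0,0,0,0.094],
], force=25)

```text
clock: 5.5
eef_pos: [0.3942, 0.2098, 0.0077]
eef_rot: [-0.001, 0.575, 0.818, -0.002]
force: [-0.0, 0.3, -0.2]
gripper_width: 1.003
gripper_force: 0.0
```

Request:
apply_moves([
  [0,0,0,0,0,0,0.03],
  [0,0,0,0,0,0,0.03],
  [0,0,0,0,0,0,0.03],
  [0,0,0,0,0,0,0.03],
  [0,0,0,0,0,0,0.03],
  [0,0,0,0,0,0,0.03],
  [0,0,0,0,0,0,0.03],
  [0,0,0,0,0,0,0.03],
  [0,0,0,0,0,0,0.03],
  [0,0,0,0,0,0,0.03],
])

```text
clock: 6.5
eef_pos: [0.3969, 0.2114, 0.0109]
eef_rot: [0.0, 0.575, 0.818, 0.001]
force: [-1.0, 1.3, 13.3]
gripper_width: 0.349
gripper_force: 21.0
```

Run:
```python
from h import *
w=capture('wrist'); s=capture('side'); e=capture('scene')
a=cv2.resize(s[225:305,280:360],(400,400),interpolation=cv2.INTER_CUBIC); b=cv2.resize(e[170:250,160:240],(400,400),interpolation=cv2.INTER_CUBIC)
cv2.imwrite('pics/m3.png',np.hstack([a,b])); cv2.imwrite('pics/w3.png',w)
```

```text
(no output)
```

View pics/w3.png

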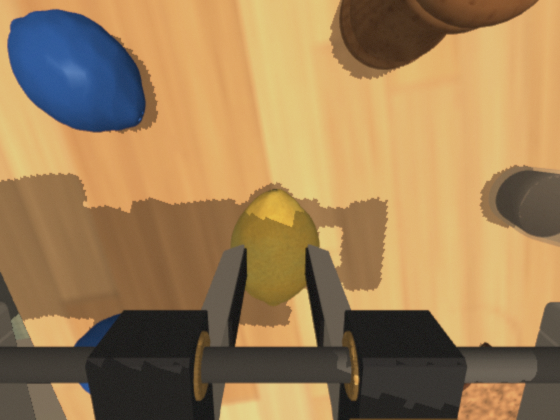

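View pics/m3.png

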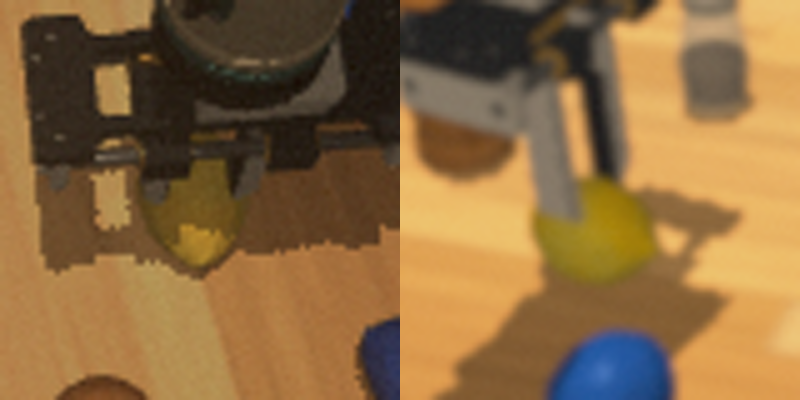

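The fingers hold only the lemon's crown: tips at crop (575,218) and (245,190), well above the table despite TCP z = 0.011. I'll triangulate the visible tips to find the real tip offset.

Run:
```python
from h import *
cs,cd=cam('scene'),cam('side')
S=lambda x,y:np.array([170+y/5-.4,160+(x-400)/5-.4]); D=lambda x,y:np.array([225+y/5-.4,280+x/5-.4])
print(tri(cs,S(568,218),cd,D(245,190)))
print(tri(cs,S(615,182),cd,D(155,195)))
c=cam('wrist'); o=env.get_obs(); T=o['eef_pos']; print(T,'tcp px',proj(c,T))
for z in (0,.019,.038): print(z,[proj(c,T+np.array([.94*s*.0165,.34*s*.0165,z])).round(0) for s in (1,-1)])
print(o['gripper_width'],o['gripper_force'],o['force'])
```

```text
(array([0.37691992, 0.20553181, 0.04869716]), np.float64(0.009081732587085663))
(array([0.41794554, 0.21910405, 0.04349203]), np.float64(0.004752836624612774))
[0.39686767 0.21149011 0.0110967 ] tcp px [236.63737079 277.54847959]
0 [array([237., 302.]), array([237., 253.])]
0.019 [array([248., 304.]), array([248., 251.])]
0.038 [array([261., 307.]), array([261., 249.])]
0.34439857555760267 22.44486172843608 [-0.62733826 -0.47284552 17.41227215]
```

Run:
```python
from h import *
i=camera_info('wrist');H=np.array(i['hand_eye'])
def c(pos,q):
    W=np.eye(4);q=np.array(q);W[:3,:3]=R.from_quat(q[[1,2,3,0]]).as_matrix();W[:3,3]=pos
    return W@H,210/np.tan(np.radians(i['fov_y'])/2),i['cx'],i['cy']
c1=c([.3994,.2106,.2196],[0,.597,.802,0]);c2=c([.4005,.212,.1279],[.001,.575,.818,.003])
for p,a,b in (([.4134,.3568,.1257],(40,342),(17,382)),([.5434,.2895,.086],(154,433),(184,486))):
    print(p,proj(c1,p).round(0),a,proj(c2,p).round(0),b, tri(c1,a,c2,b))
```

```text
[0.4134, 0.3568, 0.1257] [ 40. 345.] (40, 342) [ 18. 385.] (17, 382) (array([0.41094087, 0.35560861, 0.12857344]), np.float64(2.0251268037991127e-06))
[0.5434, 0.2895, 0.086] [158. 435.] (154, 433) [187. 486.] (184, 486) (array([0.53352604, 0.29170495, 0.09940038]), np.float64(0.000794980493608469))
```

Reported pose and hand-eye agree with the fixed cameras, so the real fingertips sit about 35 mm behind the nominal TCP. I'll open and go down in small steps, watching the force.

Request:
apply_moves([
  [0,0,0,0,0,0,0.094],
  [0,0,0,0,0,0,0.094],
  [0,0,0,0,0,0,0.094],
  [0,0,0,0,0,0,0.094],
  [0,0,0,0,0,0,0.094],
  [0,0,0,0,0,0,0.094],
  [0,0,0,0,0,0,0.094],
  [0,0,0,0,0,0,0.094],
  [0,0,-0.003,0,0,0,0.094],
  [0,0,-0.006,0,0,0,0.094],
  [0,0,-0.009,0,0,0,0.094],
  [0,0,-0.011,0,0,0,0.094],
])

```text
clock: 7.85
eef_pos: [0.3959, 0.2108, -0.0015]
eef_rot: [-0.0, 0.575, 0.818, -0.0]
force: [0.2, 0.9, 0.5]
gripper_width: 0.996
gripper_force: 0.0
```

Run:
```python
from h import *
o=env.get_obs();print(o['eef_pos'],o['force'],o['joint_pos'].round(3))
im=capture('wrist'); c=cam('wrist')
p=im.astype(float); m=((p[...,1]>2.2*p[...,0])&(p[...,1]>.7*p[...,2])&(p[...,2]>60)).astype(np.uint8)
k,l,st,ce=cv2.connectedComponentsWithStats(m); i=1+np.argmax(st[1:,4]); pts=np.argwhere(l==i); print(st[i])
W=np.array([onz(c,q,.03) for q in pts])[:,:2]; k=W.mean(0);w,v=np.linalg.eigh(np.cov((W-k).T)); print(k,np.degrees(np.arctan2(v[1,1],v[0,1])),4*np.sqrt(w))
```

```text
[ 0.39592815  0.21078099 -0.00151393] [0.16595696 0.87128369 0.47055299] [-0.672  0.67   0.175  2.206 -0.384  0.293  0.182]
[ 231  194   92  122 7898]
[0.39581216 0.21130051] 111.1966648190248 [0.04969566 0.07536455]
```

Request:
apply_moves([
  [0,0,-0.004,0,0,0,0.094],
  [0,0,-0.008,0,0,0,0.094],
  [0,0,-0.012,0,0,0,0.094],
  [0,0,-0.015,0,0,0,0.094],
  [0,0,-0.015,0,0,0,0.094],
])

```text
clock: 8.4
eef_pos: [0.3958, 0.2107, -0.0166]
eef_rot: [-0.0, 0.575, 0.818, -0.0]
force: [-0.2, 0.2, 0.8]
gripper_width: 1.001
gripper_force: 0.0
```

Run:
```python
from h import *
o=env.get_obs();print(o['eef_pos'],o['force'],o['joint_pos'].round(3))
cs,cd=cam('scene'),cam('side')
s=capture('side'); e=capture('scene')
a=cv2.resize(s[225:305,280:360],(400,400),interpolation=cv2.INTER_CUBIC); b=cv2.resize(e[170:250,160:240],(400,400),interpolation=cv2.INTER_CUBIC)
cv2.imwrite('pics/m4.png',np.hstack([a,b]))
```

```text
[ 0.39581403  0.21068364 -0.01657856] [-0.15132471  0.22389024  0.82922435] [-0.659  0.701  0.158  2.212 -0.412  0.256  0.208]
```

View pics/m4.png

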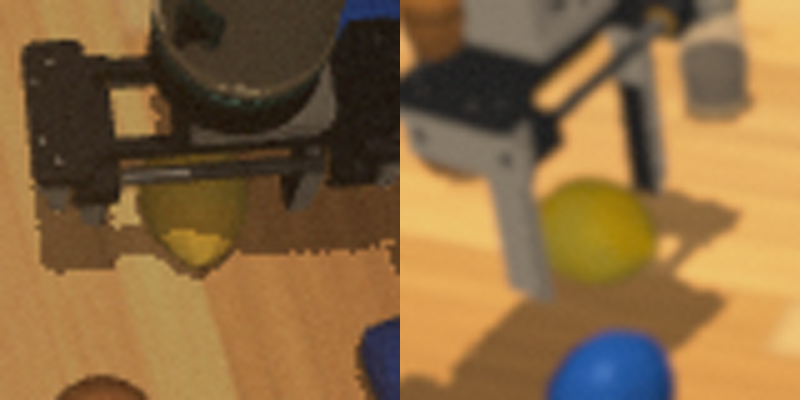

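Empty force at TCP z = −0.017 confirms that the tips are farther back, now at about lemon mid-height. The fingers straddle the lemon (near tip crop (530,298), far (650,190)). Closing.

Request:
apply_moves([
  [0,0,0,0,0,0,0.035],
  [0,0,0,0,0,0,0.035],
  [0,0,0,0,0,0,0.035],
  [0,0,0,0,0,0,0.035],
  [0,0,0,0,0,0,0.035],
  [0,0,0,0,0,0,0.035],
  [0,0,0,0,0,0,0.035],
  [0,0,0,0,0,0,0.035],
  [0,0,0,0,0,0,0.035],
], force=20)

```text
clock: 9.4
eef_pos: [0.3961, 0.2108, -0.0161]
eef_rot: [0.0, 0.575, 0.818, 0.0]
force: [0.2, -2.0, 2.0]
gripper_width: 0.565
gripper_force: 19.6
```

Request:
apply_moves([
  [0,0,0.015,0,0,0,0.035],
  [0,0,0.045,0,0,0,0.035],
  [0,0,0.08,0,0,-3,0.035],
  [0.02,-0.03,0.1,0,0,-8,0.035],
  [0.035,-0.065,0.1,0,0,-13,0.035],
  [0.05,-0.1,0.1,0,0,-18,0.035],
  [0.065,-0.135,0.1,0,0,-23,0.035],
  [0.08,-0.17,0.1,0,0,-28,0.035],
  [0.095,-0.205,0.1,0,0,-32,0.035],
  [0.11,-0.24,0.1,0,0,-36,0.035],
  [0.13,-0.275,0.1,0,0,-38,0.035],
  [0.1447,-0.308,0.1,0,0,-38,0.035],
])

```text
clock: 10.6
eef_pos: [0.5415, -0.0987, 0.0836]
eef_rot: [0.0, 0.81, 0.586, -0.0]
force: [0.9, 0.4, -1.5]
gripper_width: 0.565
gripper_force: 19.7
```

Request:
apply_moves([
  [0,0,0,0,0,0,0.035],
  [0,0,0,0,0,0,0.035],
  [0,0,0,0,0,0,0.035],
])

```text
clock: 10.9
eef_pos: [0.5398, -0.0954, 0.0834]
eef_rot: [-0.001, 0.81, 0.587, -0.0]
force: [0.9, 1.0, -2.0]
gripper_width: 0.566
gripper_force: 19.6
```

Run:
```python
from h import *
o=env.get_obs();print(o['eef_pos'],o['joint_pos'].round(2))
w=capture('wrist');s=capture('side')
cv2.imwrite('pics/m5.png',np.hstack([w[100:,80:480],cv2.resize(s[120:260,220:340],None,fx=2.28,fy=2.2857)]))
```

```text
[ 0.53978822 -0.09543281  0.08339129] [-0.18  0.65  0.47  1.9  -0.43  0.7   0.23]
```

View pics/m5.png

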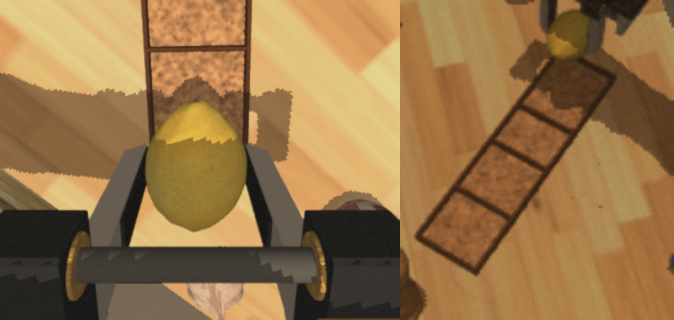

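The lemon is held and lined up with the caddy axis (wrist crop columns 147–246, caddy 146–250). Lowering it.

Request:
apply_moves([
  [0,0,-0.02,0,0,0,0.035],
  [0,0,-0.04,0,0,0,0.035],
  [0,0,-0.06,0,0,0,0.035],
  [0,0,-0.075,0,0,0,0.035],
  [0,0,-0.085,0,0,0,0.035],
  [0,0,-0.09,0,0,0,0.035],
  [0,0,-0.094,0,0,0,0.035],
  [0,0,-0.094,0,0,0,0.035],
  [0,0,-0.094,0,0,0,0.035],
])

```text
clock: 11.9
eef_pos: [0.5412, -0.0972, -0.0096]
eef_rot: [0.0, 0.81, 0.587, 0.0]
force: [-0.3, 0.2, -0.7]
gripper_width: 0.569
gripper_force: 19.6
```

Request:
apply_moves([
  [0,0,0,0,0,0,0.075],
  [0,0,0,0,0,0,0.075],
  [0,0,0,0,0,0,0.075],
  [0,0,0,0,0,0,0.075],
  [0,0,0.03,0,0,0,0.075],
  [0,0,0.07,0,0,0,0.075],
  [0,0,0.11,0,0,0,0.075],
  [0,0,0.15,0,0,0,0.094],
  [0,0,0.19,0,0,0,0.094],
])

```text
clock: 12.8
eef_pos: [0.5404, -0.0971, 0.1816]
eef_rot: [-0.0, 0.81, 0.586, -0.0]
force: [1.3, -0.2, -0.8]
gripper_width: 0.93
gripper_force: 0.0
```

Run:
```python
from h import *
o=env.get_obs();print(o['eef_pos'],o['eef_rot'])
c=cam('wrist');w=capture('wrist'); cv2.imwrite('pics/w6.png',w)
```

```text
[ 0.5404114  -0.09710864  0.1815808 ] [-2.41070230e-05  8.09967224e-01  5.86475144e-01 -3.97371368e-05]
```

View pics/w6.png

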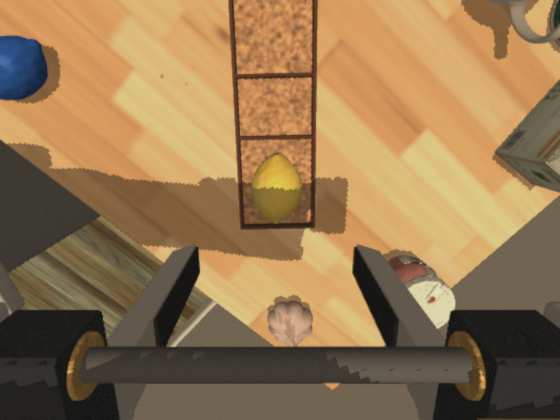

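The lemon lies inside the end compartment (wrist (190,277), walls at rows 136 and 227). Next I check the caddy fit against this view and refine the tip offset.

Run:
```python
from h import *
c=cam('wrist');x,y,t=.57316,.00986,-.2953
P=lambda lx,ly,z=.016:[x+lx*np.cos(t)-ly*np.sin(t),y+lx*np.sin(t)+ly*np.cos(t),z]
print('wall lem/sha c 136:',proj(c,P(-.042,-.06)),proj(c,P(.042,-.06)),'seen cols 240,314')
print('wall sha/sho 75:',proj(c,P(-.042,.004)),proj(c,P(.042,.004)),'seen 237,314')
print('bottom 227:',proj(c,P(-.042,-.164)),proj(c,P(.042,-.164)),'seen 243,313')
cs=cam('scene'); o,d=ray(cs,(228.8,185.2))
for z in (0,.01,.015,.02,.025,.03):
    p=o+d*(z-o[2])/d[2]; r=p[:2]-[.3958,.2107]; print(z,r@[.94,.34],r@[-.34,.94])
o,d=ray(cs,(170+192/5-.4,160+247/5-.4))
for z in (0,.01,.015,.02,.025,.03):
    p=o+d*(z-o[2])/d[2]; r=p[:2]-[.3958,.2107]; print(z,r@[.94,.34],r@[-.34,.94])
```

```text
wall lem/sha c 136: [137.39738572 232.00530211] [135.54121919 307.82655144] seen cols 240,314
wall sha/sho 75: [ 75.59523059 228.4108114 ] [ 73.69230272 308.02293508] seen 237,314
bottom 227: [226.174076   237.16866555] [224.39274953 307.54442867] seen 243,313
0 -0.028751990037821494 0.022628972838010818
0.01 -0.03832210584571734 0.014020335277970591
0.015 -0.043107163749665216 0.009716016497950458
0.02 -0.047892221653613225 0.005411697717930259
0.025 -0.052677279557561095 0.001107378937910125
0.03 -0.05746233746150902 -0.003196939842109988
0 0.07348213363476656 0.01599569565781424
0.01 0.06235627868482682 0.007487999433000877
0.015 0.05679335120985689 0.0032341513205941617
0.02 0.05123042373488709 -0.0010196967918124872
0.025 0.045667496259917256 -0.005273544904219238
0.03 0.040104568784947316 -0.009527393016625954
```

Run:
```python
from h import *
c=cam('wrist');x,y,t=.57316,.00986,-.2953
o=env.get_obs();T=o['eef_pos'];print(T,o['eef_rot'])
P=lambda lx,ly,z=.016:[x+lx*np.cos(t)-ly*np.sin(t),y+lx*np.sin(t)+ly*np.cos(t),z]
print(P(0,-.112),proj(c,P(0,-.112)),proj(c,T),proj(c,[T[0],T[1],.016]),camera_info('wrist')['cx'])
```

```text
[ 0.54464523 -0.09863901  0.18768389] [0.00361246 0.8101298  0.58622632 0.00391837]
[np.float64(0.5405649896999811), np.float64(-0.09729206625885317), 0.016] [182.52959718 271.19414717] [235.65170906 276.98364943] [182.5228886  274.92906676] 275.69819863413005
```

Request:
apply_moves([
  [0.003,0.387,0.03,0,0,53,0.094],
  [0.003,0.387,0.03,0,0,53,0.094],
  [0.003,0.387,0.03,0,0,53,0.094],
  [0.003,0.387,0.03,0,0,53,0.094],
  [0.003,0.387,0.03,0,0,53,0.094],
  [0.003,0.387,0.03,0,0,53,0.094],
  [0.003,0.387,0.03,0,0,53,0.094],
  [0.003,0.387,0.03,0,0,53,0.094],
  [0.003,0.387,0.03,0,0,53,0.094],
  [0.003,0.387,0.03,0,0,53,0.094],
  [0.003,0.387,0.03,0,0,53,0.094],
  [0.003,0.387,0.03,0,0,53,0.094],
])

```text
clock: 14.05
eef_pos: [0.5442, 0.2878, 0.2099]
eef_rot: [0.0, 0.464, 0.886, -0.0]
force: [0.2, 0.3, 0.4]
gripper_width: 1.003
gripper_force: 0.0
```

Request:
apply_moves([
  [0,0,0,0,0,0,0.094],
  [0,0,0,0,0,0,0.094],
  [0,0,0,0,0,0,0.094],
])

```text
clock: 14.35
eef_pos: [0.5439, 0.2894, 0.2099]
eef_rot: [0.0, 0.463, 0.886, 0.0]
force: [0.0, -0.3, -0.3]
gripper_width: 0.999
gripper_force: 0.0
```

Run:
```python
from h import *
c=cam('wrist');o=env.get_obs();print(o['eef_pos'],o['eef_rot'],o['joint_pos'].round(2))
w=capture('wrist'); cv2.imwrite('pics/w7.png',w)
for d in finder.spot_in('wrist','shaker')[:3]: print(d,onz(c,d['location'],.05))
for p in ([.5434,.2895,.08],[.5434,.2895,.0]): print(proj(c,p))
# radial symmetry check
crop=w[60:300,150:400]; g=cv2.cvtColor(crop,cv2.COLOR_BGR2HSV)[...,1]; m=(g<70).astype(np.uint8)
n,l,st,ce=cv2.connectedComponentsWithStats(m)
for i in range(1,n):
    if st[i,4]>150: print(st[i]+[150,60,0,0,0],ce[i]+[150,60])
```

```text
[0.54392659 0.28942817 0.20994807] [1.60520583e-06 4.63394500e-01 8.86152095e-01 4.09689054e-05] [-0.72  0.55  0.3   1.57 -0.18  1.04  0.24]
{'location': [182.9, 276.2], 'confidence': 0.94} [0.54169756 0.29129187 0.05      ]
[191.30900514 276.59065715]
[176.45909702 276.46226276]
[261 169  31  35 533] [275.42964353 187.42026266]
[ 150  245   43   55 1688] [171.08649289 274.40165877]
[ 360  246   40   54 1622] [379.58508015 273.94204686]
```

Request:
apply_moves([
  [-0.001,0.001,-0.04,0,0,0,0.094],
  [-0.001,0.001,-0.08,0,0,0,0.094],
  [-0.001,0.001,-0.12,0,0,0,0.094],
  [-0.001,0.001,-0.16,0,0,0,0.094],
  [-0.001,0.001,-0.19,0,0,0,0.094],
  [-0.001,0.001,-0.21,0,0,0,0.094],
  [-0.001,0.001,-0.22,0,0,0,0.094],
  [-0.001,0.001,-0.22,0,0,0,0.094],
  [-0.001,0.001,-0.22,0,0,0,0.03],
  [-0.001,0.001,-0.22,0,0,0,0.03],
  [-0.001,0.001,-0.22,0,0,0,0.03],
  [-0.001,0.001,-0.22,0,0,0,0.03],
], force=18)

```text
clock: 15.65
eef_pos: [0.5433, 0.2912, -0.0092]
eef_rot: [0.0, 0.463, 0.886, 0.001]
force: [0.1, 0.8, 0.6]
gripper_width: 0.695
gripper_force: 0.0
```

Request:
apply_moves([
  [0,0,0,0,0,0,0.03],
  [0,0,0,0,0,0,0.03],
  [0,0,0,0,0,0,0.03],
  [0,0,0,0,0,0,0.03],
  [0,0,0,0,0,0,0.03],
  [0,0,0,0,0,0,0.03],
  [0,0,0.01,0,0,0,0.03],
  [0,0,0.03,0,0,0,0.03],
  [0,0,0.06,0,0,0,0.03],
  [0,0,0.09,0,0,0,0.03],
  [0,0,0.11,0,0,0,0.03],
  [0,0,0.11,0,0,0,0.03],
])

```text
clock: 16.85
eef_pos: [0.5452, 0.292, 0.1033]
eef_rot: [0.002, 0.463, 0.886, 0.003]
force: [0.8, -0.3, -1.0]
gripper_width: 0.437
gripper_force: 18.0
```

Request:
apply_moves([
  [0.002,-0.028,0,0,0,-5,0.03],
  [0.004,-0.056,0,0,0,-10,0.03],
  [0.006,-0.084,0,0,0,-15,0.03],
  [0.008,-0.112,0,0,0,-20,0.03],
  [0.01,-0.14,0,0,0,-25,0.03],
  [0.012,-0.168,0,0,0,-30,0.03],
  [0.014,-0.196,0,0,0,-35,0.03],
  [0.016,-0.224,0,0,0,-40,0.03],
  [0.018,-0.252,0,0,0,-45,0.03],
  [0.02,-0.28,0,0,0,-50,0.03],
  [0.022,-0.3,0,0,0,-52,0.03],
  [0.022,-0.307,0,0,0,-52,0.03],
])

```text
clock: 18.05
eef_pos: [0.5641, -0.021, 0.0996]
eef_rot: [0.001, 0.807, 0.59, -0.001]
force: [0.1, -0.1, -1.5]
gripper_width: 0.439
gripper_force: 18.0
```

Request:
apply_moves([
  [0,0,0,0,0,0,0.03],
  [0,0,0,0,0,0,0.03],
  [0,0,0,0,0,0,0.03],
  [0,0,0,0,0,0,0.03],
])

```text
clock: 18.45
eef_pos: [0.5647, -0.0148, 0.0998]
eef_rot: [-0.0, 0.804, 0.594, 0.0]
force: [-0.0, -0.0, -1.3]
gripper_width: 0.439
gripper_force: 18.0
```

Run:
```python
from h import *
c=cam('wrist');o=env.get_obs();print(o['eef_pos'],o['eef_rot'],o['gripper_width'])
w=capture('wrist'); s=capture('scene');d=capture('side')
a=cv2.resize(s[120:300,240:380],None,fx=2,fy=2.3333)
cv2.imwrite('pics/m8.png',np.hstack([w,a[:420]]) if False else np.hstack([cv2.resize(w,(500,375)),cv2.resize(s[110:290,250:394],(300,375))]))
x,y,t=.57316,.00986,-.2953
P=lambda lx,ly,z=.016:[x+lx*np.cos(t)-ly*np.sin(t),y+lx*np.sin(t)+ly*np.cos(t),z]
for l in (-.06,.004,.084): print(l,proj(c,P(-.042,l)).round(),proj(c,P(.042,l)).round())
```

```text
[ 0.56472137 -0.01477652  0.09975232] [-3.21730903e-04  8.04176744e-01  5.94390148e-01  1.14301370e-04] 0.43864271035137714
-0.06 [238. 233.] [238. 323.]
0.004 [170. 230.] [169. 325.]
0.084 [ 72. 226.] [ 72. 329.]
```

View pics/m8.png

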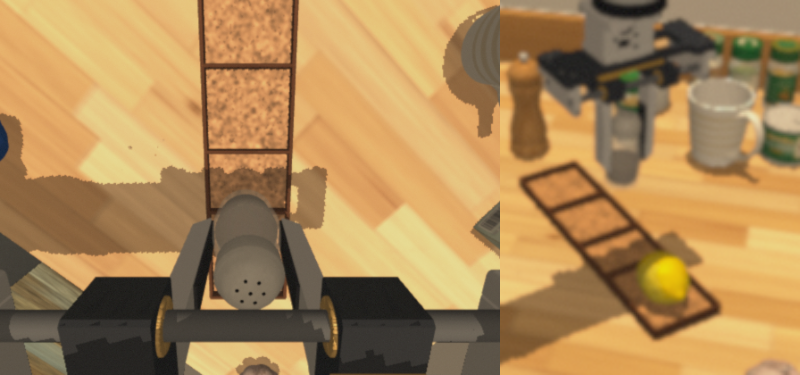

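Picture: the shaker is held upright above its compartment, and the walls at row 170 and columns 230–326 match the prediction. I'll lower slowly.

Request:
apply_moves([
  [0,0,-0.025,0,0,0,0.03],
  [0,0,-0.05,0,0,0,0.03],
  [0,0,-0.07,0,0,0,0.03],
  [0,0,-0.085,0,0,0,0.03],
  [0,0,-0.094,0,0,0,0.03],
  [0,0,-0.098,0,0,0,0.03],
  [0,0,-0.1,0,0,0,0.03],
  [0,0,-0.102,0,0,0,0.03],
  [0,0,-0.103,0,0,0,0.03],
  [0,0,-0.104,0,0,0,0.03],
])

```text
clock: 19.6
eef_pos: [0.5652, -0.0161, -0.0037]
eef_rot: [0.0, 0.805, 0.594, 0.0]
force: [0.1, 0.8, -1.3]
gripper_width: 0.437
gripper_force: 18.0
```

Request:
apply_moves([
  [0,0,-0.0005,0,0,0,0.03],
  [0,0,-0.001,0,0,0,0.03],
  [0,0,-0.001,0,0,0,0.03],
])

```text
clock: 19.9
eef_pos: [0.5649, -0.0162, -0.005]
eef_rot: [0.0, 0.805, 0.594, 0.0]
force: [-0.2, 0.0, -0.7]
gripper_width: 0.44
gripper_force: 18.0
```

Request:
apply_moves([
  [0,0,-0.0005,0,0,0,0.03],
  [0,0,-0.001,0,0,0,0.03],
  [0,0,-0.001,0,0,0,0.03],
])

```text
clock: 20.2
eef_pos: [0.5649, -0.0161, -0.0052]
eef_rot: [-0.0, 0.805, 0.594, 0.0]
force: [-1.9, 0.5, 7.6]
gripper_width: 0.437
gripper_force: 18.0
```

Request:
apply_moves([
  [0,0,0,0,0,0,0.075],
  [0,0,0,0,0,0,0.075],
  [0,0,0,0,0,0,0.075],
  [0,0,0,0,0,0,0.075],
  [0,0,0,0,0,0,0.075],
  [0,0,0.03,0,0,0,0.075],
  [0,0,0.07,0,0,0,0.075],
  [0,0,0.11,0,0,0,0.075],
  [0,0,0.15,0,0,0,0.094],
  [0,0,0.19,0,0,0,0.094],
  [0,0,0.215,0,0,0,0.094],
])

```text
clock: 21.3
eef_pos: [0.5659, -0.0164, 0.2119]
eef_rot: [0.001, 0.805, 0.594, 0.001]
force: [0.4, 0.4, 0.4]
gripper_width: 0.993
gripper_force: 0.0
```

The shaker is down (contact 7.6 N) and released. Now the shorter mill.

Request:
apply_moves([
  [-0.1525,0.373,0.04,0,0,42,0.094],
  [-0.1525,0.373,0.04,0,0,42,0.094],
  [-0.1525,0.373,0.04,0,0,42,0.094],
  [-0.1525,0.373,0.04,0,0,42,0.094],
  [-0.1525,0.373,0.04,0,0,42,0.094],
  [-0.1525,0.373,0.04,0,0,42,0.094],
  [-0.1525,0.373,0.04,0,0,42,0.094],
  [-0.1525,0.373,0.04,0,0,42,0.094],
  [-0.1525,0.373,0.04,0,0,42,0.094],
  [-0.1525,0.373,0.04,0,0,42,0.094],
  [-0.1525,0.373,0.04,0,0,42,0.094],
  [-0.1525,0.373,0.04,0,0,42,0.094],
])

```text
clock: 22.5
eef_pos: [0.4134, 0.3547, 0.2489]
eef_rot: [0.0, 0.54, 0.842, -0.0]
force: [0.3, -0.9, -0.5]
gripper_width: 0.998
gripper_force: 0.0
```

Request:
apply_moves([
  [0,0,0,0,0,0,0.094],
  [0,0,0,0,0,0,0.094],
  [0,0,0,0,0,0,0.094],
  [0,0,0,0,0,0,0.094],
])

```text
clock: 22.9
eef_pos: [0.4125, 0.3566, 0.2489]
eef_rot: [-0.0, 0.539, 0.842, 0.0]
force: [-0.8, -1.8, 0.2]
gripper_width: 1.002
gripper_force: 0.0
```

Run:
```python
from h import *
c=cam('wrist');o=env.get_obs();print(o['eef_pos'],o['eef_rot'])
w=capture('wrist'); cv2.imwrite('pics/w9.png',w)
for d in finder.spot_in('wrist','short_mill')[:3]: print(d['location'],d['confidence'],onz(c,d['location'],.1))
print('pred knob',proj(c,[.4125,.3562,.128]))
# knob: brightest low-saturation blob near prediction
r,q=proj(c,[.4125,.3562,.128]).astype(int); h=cv2.cvtColor(w,cv2.COLOR_BGR2HSV)[r-30:r+30,q-30:q+30]; m=((h[...,1]<80)&(h[...,2]>60)).astype(np.uint8)
n,l,st,ce=cv2.connectedComponentsWithStats(m)
for i in range(1,n):
    if st[i,4]>15: k=ce[i][::-1]+[r-30,q-30]; print(st[i],k,onz(c,k,.128))
```

```text
[0.41245353 0.35664548 0.24889531] [-1.59064170e-05  5.38767832e-01  8.42454285e-01  3.48560776e-05]
[181.0, 273.9] 0.93 [0.40653459 0.36166803 0.1       ]
pred knob [193.94663658 276.85528461]
[25 24 10 11 92] [191.81521739 275.57608696] [0.41040247 0.35766551 0.128     ]
```

Request:
apply_moves([
  [-0.001,0.001,-0.04,0,0,0,0.094],
  [-0.001,0.001,-0.08,0,0,0,0.094],
  [-0.001,0.001,-0.12,0,0,0,0.094],
  [-0.001,0.001,-0.15,0,0,0,0.094],
  [-0.001,0.001,-0.175,0,0,0,0.094],
  [-0.001,0.001,-0.19,0,0,0,0.094],
  [-0.001,0.001,-0.197,0,0,0,0.094],
  [-0.001,0.001,-0.197,0,0,0,0.094],
  [-0.001,0.001,-0.197,0,0,0,0.035],
  [-0.001,0.001,-0.197,0,0,0,0.035],
  [-0.001,0.001,-0.197,0,0,0,0.035],
  [-0.001,0.001,-0.197,0,0,0,0.035],
], force=25)

```text
clock: 24.2
eef_pos: [0.4116, 0.3582, 0.0525]
eef_rot: [0.0, 0.539, 0.843, 0.001]
force: [-0.0, 0.1, 0.9]
gripper_width: 0.698
gripper_force: 0.0
```

Request:
apply_moves([
  [0,0,0,0,0,0,0.035],
  [0,0,0,0,0,0,0.035],
  [0,0,0,0,0,0,0.035],
  [0,0,0,0,0,0,0.035],
  [0,0,0,0,0,0,0.035],
])

```text
clock: 24.7
eef_pos: [0.4115, 0.358, 0.052]
eef_rot: [0.0, 0.539, 0.843, 0.0]
force: [0.7, -0.1, 1.9]
gripper_width: 0.503
gripper_force: 24.9
```

Request:
apply_moves([
  [0,0,0.01,0,0,0,0.035],
  [0,0,0.03,0,0,0,0.035],
  [0,0,0.06,0,0,0,0.035],
  [0,0,0.09,0,0,0,0.035],
  [0,0,0.12,0,0,0,0.035],
  [0,0,0.12,0,0,0,0.035],
])

```text
clock: 25.3
eef_pos: [0.4135, 0.3594, 0.1758]
eef_rot: [0.001, 0.539, 0.843, 0.004]
force: [0.1, 0.0, -2.7]
gripper_width: 0.504
gripper_force: 24.8
```

Request:
apply_moves([
  [0.01,-0.018,0,0,0,-3,0.035],
  [0.028,-0.048,0,0,0,-7,0.035],
  [0.045,-0.078,0,0,0,-11,0.035],
  [0.062,-0.108,0,0,0,-15,0.035],
  [0.079,-0.138,0,0,0,-19,0.035],
  [0.096,-0.168,0,0,0,-23,0.035],
  [0.113,-0.198,0,0,0,-27,0.035],
  [0.13,-0.228,0,0,0,-31,0.035],
  [0.147,-0.258,0,0,0,-35,0.035],
  [0.162,-0.284,0,0,0,-39,0.035],
  [0.171,-0.299,0,0,0,-42,0.035],
  [0.1745,-0.3055,0,0,0,-42,0.035],
])

```text
clock: 26.5
eef_pos: [0.5854, 0.0495, 0.1707]
eef_rot: [0.0, 0.806, 0.592, -0.001]
force: [0.1, 0.6, -1.6]
gripper_width: 0.508
gripper_force: 24.8
```

Request:
apply_moves([
  [0,0,0,0,0,0,0.035],
  [0,0,0,0,0,0,0.035],
  [0,0,0,0,0,0,0.035],
  [0,0,0,0,0,0,0.035],
  [0,0,0,0,0,0,0.035],
])

```text
clock: 27.0
eef_pos: [0.5856, 0.0533, 0.172]
eef_rot: [-0.0, 0.804, 0.594, 0.0]
force: [-0.1, 0.3, -2.2]
gripper_width: 0.504
gripper_force: 24.8
```

Run:
```python
from h import *
c=cam('wrist');o=env.get_obs();print(o['eef_pos'],o['eef_rot'],o['gripper_width'])
w=capture('wrist'); s=capture('side');
cv2.imwrite('pics/m10.png',np.hstack([cv2.resize(w,(480,360)),cv2.resize(s[120:260,190:315],(320,360))]))
x,y,t=.57316,.00986,-.2953
P=lambda lx,ly,z=.016:[x+lx*np.cos(t)-ly*np.sin(t),y+lx*np.sin(t)+ly*np.cos(t),z]
for l in (-.06,.004,.084): print(l,proj(c,P(-.042,l)).round(),proj(c,P(.042,l)).round())
```

```text
[0.58556899 0.05326764 0.17198477] [-1.72845907e-04  8.04327969e-01  5.94185550e-01  1.39910662e-04] 0.5044440360314029
-0.06 [272. 242.] [271. 313.]
0.004 [221. 240.] [220. 314.]
0.084 [150. 238.] [150. 316.]
```

View pics/m10.png

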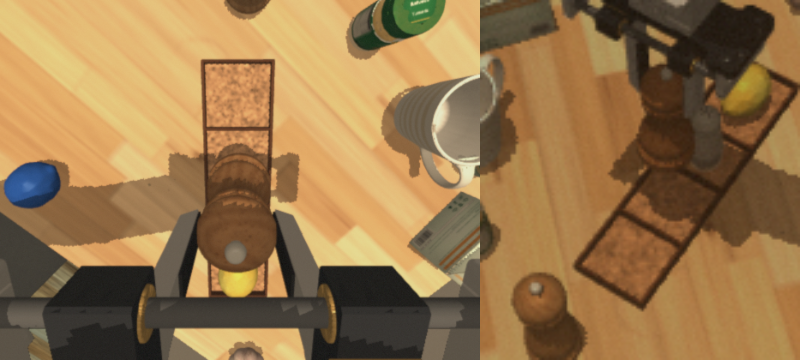

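The mill hangs upright above its compartment (wall at row 150·, as predicted), with the shaker standing and the lemon lying in place. Lowering.

Request:
apply_moves([
  [0,-0.001,-0.03,0,0,0,0.035],
  [0,-0.001,-0.06,0,0,0,0.035],
  [0,-0.001,-0.085,0,0,0,0.035],
  [0,-0.001,-0.1,0,0,0,0.035],
  [0,-0.001,-0.107,0,0,0,0.035],
  [0,-0.001,-0.11,0,0,0,0.035],
  [0,-0.001,-0.112,0,0,0,0.035],
  [0,-0.001,-0.113,0,0,0,0.035],
  [0,-0.001,-0.114,0,0,0,0.035],
  [0,-0.001,-0.1145,0,0,0,0.035],
  [0,-0.001,-0.1145,0,0,0,0.035],
])

```text
clock: 28.2
eef_pos: [0.586, 0.0514, 0.0577]
eef_rot: [0.0, 0.805, 0.594, 0.0]
force: [0.1, 0.5, -2.6]
gripper_width: 0.503
gripper_force: 24.8
```

Request:
apply_moves([
  [0,0,-0.0005,0,0,0,0.035],
  [0,0,-0.0005,0,0,0,0.035],
])

```text
clock: 28.4
eef_pos: [0.586, 0.0514, 0.0571]
eef_rot: [0.0, 0.805, 0.594, 0.0]
force: [0.2, -0.2, -1.5]
gripper_width: 0.502
gripper_force: 24.8
```

Request:
apply_moves([
  [0,0,-0.0005,0,0,0,0.035],
  [0,0,-0.001,0,0,0,0.035],
  [0,0,-0.001,0,0,0,0.035],
])

```text
clock: 28.7
eef_pos: [0.5863, 0.0515, 0.0569]
eef_rot: [0.0, 0.805, 0.594, 0.001]
force: [-2.5, 0.6, 6.1]
gripper_width: 0.503
gripper_force: 24.8
```

Request:
apply_moves([
  [0,0,0,0,0,0,0.08],
  [0,0,0,0,0,0,0.08],
  [0,0,0,0,0,0,0.08],
  [0,0,0,0,0,0,0.08],
  [0,0,0,0,0,0,0.08],
  [0,0,0.03,0,0,0,0.08],
  [0,0,0.07,0,0,0,0.08],
  [0,0,0.11,0,0,0,0.09],
  [0,0,0.15,0,0,0,0.094],
  [0,0,0.19,0,0,0,0.094],
  [0,0,0.215,0,0,0,0.094],
])

```text
clock: 29.8
eef_pos: [0.5868, 0.0511, 0.2741]
eef_rot: [0.001, 0.805, 0.593, 0.002]
force: [-0.1, -0.6, 0.4]
gripper_width: 0.999
gripper_force: 0.0
```

Request:
apply_moves([
  [0.07,0.1935,0,0,0,30,0.094],
  [0.07,0.1935,0,0,0,30,0.094],
  [0.07,0.1935,0,0,0,30,0.094],
  [0.07,0.1935,0,0,0,30,0.094],
  [0.07,0.1935,0,0,0,30,0.094],
  [0.07,0.1935,0,0,0,30,0.094],
  [0.07,0.1935,0,0,0,30,0.094],
  [0.07,0.1935,0,0,0,30,0.094],
  [0.07,0.1935,0,0,0,30,0.094],
  [0.07,0.1935,0,0,0,30,0.094],
  [0.07,0.1935,0,0,0,30,0.094],
])

```text
clock: 30.9
eef_pos: [0.6558, 0.2443, 0.2712]
eef_rot: [0.0, 0.624, 0.781, 0.0]
force: [-0.7, -0.4, 0.5]
gripper_width: 1.002
gripper_force: 0.0
```

Run:
```python
from h import *
c=cam('wrist');o=env.get_obs();print(o['eef_pos'],o['eef_rot'])
w=capture('wrist'); P=[.6562,.2443,.148]
r,q=proj(c,P).astype(int); print(r,q)
h=cv2.cvtColor(w,cv2.COLOR_BGR2HSV)[r-30:r+30,q-30:q+30]; m=((h[...,1]<80)&(h[...,2]>60)).astype(np.uint8)
n,l,st,ce=cv2.connectedComponentsWithStats(m)
for i in range(1,n):
    if st[i,4]>15: k=ce[i][::-1]+[r-30,q-30]; print(st[i],k,onz(c,k,.148))
```

```text
[0.65580296 0.24434054 0.27118975] [1.77819234e-05 6.24021647e-01 7.81407039e-01 1.54489608e-04]
192 277
[24 26 10 11 89] [192.56179775 275.49438202] [0.65435524 0.24421858 0.148     ]
```

Request:
apply_moves([
  [-0.001,0,-0.04,0,0,0,0.094],
  [-0.001,0,-0.08,0,0,0,0.094],
  [-0.001,0,-0.12,0,0,0,0.094],
  [-0.001,0,-0.155,0,0,0,0.094],
  [-0.001,0,-0.18,0,0,0,0.094],
  [-0.001,0,-0.197,0,0,0,0.094],
  [-0.001,0,-0.204,0,0,0,0.094],
  [-0.001,0,-0.204,0,0,0,0.094],
  [-0.001,0,-0.204,0,0,0,0.035],
  [-0.001,0,-0.204,0,0,0,0.035],
  [-0.001,0,-0.204,0,0,0,0.035],
  [-0.001,0,-0.204,0,0,0,0.035],
])

```text
clock: 32.15
eef_pos: [0.6552, 0.2451, 0.0677]
eef_rot: [0.0, 0.624, 0.782, 0.001]
force: [0.4, -0.1, 0.0]
gripper_width: 0.696
gripper_force: 0.0
```

Request:
apply_moves([
  [0,0,0,0,0,0,0.035],
  [0,0,0,0,0,0,0.035],
  [0,0,0,0,0,0,0.035],
  [0,0,0,0,0,0,0.035],
  [0,0,0,0,0,0,0.035],
])

```text
clock: 32.65
eef_pos: [0.655, 0.245, 0.0671]
eef_rot: [0.0, 0.624, 0.782, 0.0]
force: [0.5, -0.3, 0.9]
gripper_width: 0.508
gripper_force: 25.0
```

Request:
apply_moves([
  [0,0,0.01,0,0,0,0.035],
  [0,0,0.03,0,0,0,0.035],
  [0,0,0.06,0,0,0,0.035],
  [0,0,0.08,0,0,0,0.035],
  [0,0,0.08,0,0,0,0.035],
])

```text
clock: 33.15
eef_pos: [0.657, 0.2452, 0.1504]
eef_rot: [0.002, 0.624, 0.782, 0.002]
force: [0.3, -0.1, -2.7]
gripper_width: 0.513
gripper_force: 25.0
```

Request:
apply_moves([
  [-0.006,-0.015,0,0,0,-5,0.035],
  [-0.014,-0.035,0,0,0,-10,0.035],
  [-0.022,-0.056,0,0,0,-15,0.035],
  [-0.03,-0.077,0,0,0,-20,0.035],
  [-0.038,-0.097,0,0,0,-25,0.035],
  [-0.043,-0.11,0,0,0,-29,0.035],
  [-0.0457,-0.1162,0,0,0,-30,0.035],
  [-0.0457,-0.1162,0,0,0,-30,0.035],
  [-0.0457,-0.1162,0,0,0,-30,0.035],
  [-0.0457,-0.1162,0,0,0,-30,0.035],
  [-0.0457,-0.1162,0,0,0,-30,0.035],
])

```text
clock: 34.25
eef_pos: [0.6092, 0.1297, 0.1467]
eef_rot: [-0.0, 0.804, 0.594, 0.0]
force: [0.5, 0.4, -2.3]
gripper_width: 0.511
gripper_force: 25.0
```

Run:
```python
from h import *
o=env.get_obs();print(o['eef_pos'],o['eef_rot'],o['gripper_width'],o['force'])
```

```text
[0.60920257 0.12965922 0.14667227] [-1.69752732e-04  8.04245533e-01  5.94297131e-01  1.13557692e-04] 0.5108959948724123 [ 0.48825121  0.37815019 -2.33422633]
```

Grasped at 0.067, so the floor is at 0.072: descend 75 mm, gently at the end.

Request:
apply_moves([
  [0,-0.001,-0.025,0,0,0,0.035],
  [0,-0.001,-0.045,0,0,0,0.035],
  [0,-0.001,-0.058,0,0,0,0.035],
  [0,-0.001,-0.066,0,0,0,0.035],
  [0,-0.001,-0.07,0,0,0,0.035],
  [0,-0.001,-0.072,0,0,0,0.035],
  [0,-0.001,-0.073,0,0,0,0.035],
  [0,-0.001,-0.074,0,0,0,0.035],
  [0,-0.001,-0.0745,0,0,0,0.035],
  [0,-0.001,-0.075,0,0,0,0.035],
  [0,-0.001,-0.075,0,0,0,0.035],
])

```text
clock: 35.35
eef_pos: [0.6094, 0.1277, 0.0722]
eef_rot: [0.0, 0.805, 0.594, 0.0]
force: [0.9, -0.0, -1.7]
gripper_width: 0.509
gripper_force: 25.0
```

Request:
apply_moves([
  [0,0,-0.0005,0,0,0,0.035],
  [0,0,-0.0005,0,0,0,0.035],
])

```text
clock: 35.55
eef_pos: [0.6096, 0.128, 0.072]
eef_rot: [0.0, 0.805, 0.594, 0.001]
force: [0.1, -0.0, 3.3]
gripper_width: 0.509
gripper_force: 25.0
```

Contact at 3 N. Releasing and backing off.

Request:
apply_moves([
  [0,0,0,0,0,0,0.08],
  [0,0,0,0,0,0,0.08],
  [0,0,0,0,0,0,0.08],
  [0,0,0,0,0,0,0.08],
  [0,0,0,0,0,0,0.08],
  [0,0,0.03,0,0,0,0.08],
  [0,0,0.07,0,0,0,0.08],
  [0,0,0.11,0,0,0,0.09],
  [0,0,0.15,0,0,0,0.094],
  [0,0,0.19,0,0,0,0.094],
  [0,0,0.21,0,0,0,0.094],
])

```text
clock: 36.65
eef_pos: [0.6106, 0.1274, 0.2853]
eef_rot: [0.001, 0.805, 0.594, 0.002]
force: [0.2, -0.2, -0.1]
gripper_width: 0.997
gripper_force: 0.0
```

Request:
apply_moves([
  [-0.15,0.25,0,0,0,30,0.094],
  [-0.15,0.25,0,0,0,30,0.094],
  [-0.15,0.25,0,0,0,30,0.094],
  [-0.15,0.25,0,0,0,30,0.094],
  [-0.15,0.25,0,0,0,30,0.094],
  [-0.15,0.25,0,0,0,30,0.094],
  [-0.15,0.25,0,0,0,30,0.094],
  [-0.15,0.25,0,0,0,30,0.094],
  [-0.15,0.25,0,0,0,30,0.094],
  [-0.15,0.25,0,0,0,30,0.094],
])

```text
clock: 37.65
eef_pos: [0.4603, 0.3758, 0.2815]
eef_rot: [0.0, 0.625, 0.781, -0.0]
force: [0.4, 0.7, 0.2]
gripper_width: 0.999
gripper_force: 0.0
```

Run:
```python
from h import *
s=capture('scene');d=capture('side')
cv2.imwrite('pics/fin.png',np.hstack([cv2.resize(s[90:320,130:440],(430,320)),cv2.resize(d[80:340,150:400],(370,320))]))
```

```text
(no output)
```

View pics/fin.png

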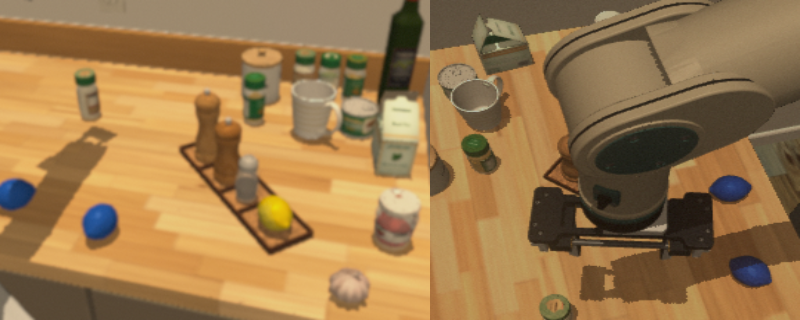

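All four are in the caddy in order and upright: tall mill (125,207), short mill (150,228), shaker (180,247), lemon (215,275). The other things look unmoved.

```bash
python3 -c "
from rig import env
print(env.hand_in())"
```

```text
the job is handed in; nothing more can be done
None
```

The job is handed in at about 38 s: the lemon, shaker, short mill and tall mill are each in their own caddy compartment, with the mills and shaker set down upright, and the final picture shows the other things where they stood.

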